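Stamp a bisque tile in the bench press and hold

TASK

Stamp the mark on the tile in the bench press: push the tray by its upright post fully home under the stamp, then swing the latch all the way across the front of the tray to lock it. Only then press the palm knob on top straight down by 20 mm, so that the stamp bears on the tile, and finish while still holding it down there. Leave the jars, brush, mug and bowl where they are.

Things in the scene. Friction and masses are not known exactly. Their poses are not given: they have to be found in the camera images.
- press: fixed grey bench press, base 260 x 200 x 12 mm, with a bridge across it (190 mm wide along y, 56 mm deep along x, top 113 mm above the table, with a collar to 119 mm). Origin on the table right under the ram's axis; +x points away from the tray's post, along the direction in which the tray is pushed home; +y is the side of the latch's pivot; z up
- tray (a joint): aluminium tray that slides along the press's +x: 0 = pulled right out, 0.080 m = fully home against a rigid stop, the tile's pocket under the stamp. Starts pulled out; stays where it is left, friction about 1.5 N. Top of the tray 24 mm above the table
- tray_post (a point): centre of the top of the tray's upright post, a dark wood cylinder 18 mm in diameter that stands 50 mm tall on the tray; its top is 74 mm above the table. With the tray home it is at x = -120 mm, y = 0 in the press's frame
- latch (a joint): steel swing latch on a vertical hinge: 0 = pointing along the press's -x, beside the tray (open), 1.571 rad = pointing along the press's -y, lying across the front of the tray, against a stop (locked). Turns counter-clockwise from above to lock; starts near open; stiff (1 N at the peg), stays where it is left
- latch_peg (a point): centre of the top of the upright peg at the latch's free end, a dark wood cylinder 14 mm in diameter that stands 40 mm above the latch's arm (underside of the peg's free length 36 mm above the table); its top is 74 mm above the table, 50 mm from the hinge axis
- latch_pivot (a point): point on the latch's hinge axis at the height of the peg's top (74 mm above the table), fixed at x = -155, y = 78 mm in the press's frame
- ram (a joint): vertical spring-loaded ram: 0 = up at rest, grows as the knob is pressed down, bottom stop at 0.028 m; springs back up when let go. The push needed is about 2 N at the start of the stroke and 5 N at 14 mm, where the stamp meets the tile; there it rises by 2.5 N and then by about 1.1 N per mm as the stamp's own spring gives (about 14 N at 20 mm, 23 N at the bottom stop)
- knob_top (a point): centre of the flat top of the ram's palm knob, dark wood, 44 mm in diameter and 28 mm high (flat top 36 mm across); top 178 mm above the table at rest, the highest point of the press, right over the press's origin
- stamp: round stamp under the ram, 48 mm rubber face on a 52 mm wooden disc, sprung on the ram; origin at the centre of its face, 40 mm above the table at rest
- tile: loose white bisque tile, 86 x 86 x 8 mm, lying in the tray's pocket (its top 26 mm above the table, just over the tray's 24 mm rim); origin at the centre of its underside
- jar_a: bystander: lidded jar, 60 mm in diameter, 85 mm tall, beside the press; origin at the centre of its underside
- jar_b: bystander: small lidded jar, 52 mm in diameter, 65 mm tall, beside the press; origin at the centre of its underside
- brush: bystander: brush 170 mm long lying on the table beside the press, along its own x
- mug: bystander: white mug, 72 mm across, 80 mm tall; origin at the centre of its underside
- bowl: bystander: white bowl, 110 mm across, 45 mm tall; origin at the centre of its underside
- jar_c: bystander: lidded jar, 60 mm in diameter, 100 mm tall; origin at the centre of its underside
Not all that is in view belongs to the job. Leave any red or turquoise look-alike of the tile alone.

How it is judged:
By the outcome, as a careful person would: the job done as asked, in the order asked, and still so for the second after the job is handed in, while the arm keeps its last pose, push and grip.
It also fails if it takes over 64 s, if anything falls off the work surface, if the arm or the gripper's body presses on something with over 40 N, if the wrist force passes 120 N, or if a joint passes its speed limit or range.

ROBOT

A 6-joint arm with a two-finger parallel gripper is mounted at the origin on the work surface. World frame = base frame: x ahead of the robot, y to its left, z up, the work surface at z = 0. Lengths are in m, angles in degrees, forces in N, time in s.
With the tool pointing down it reaches from about 0.3 to 0.75 m from the base axis. Payload 8.5 kg.
Tool frame: the origin (TCP) lies midway between the tips of the shut fingers; the grasp point (between the pads) lies 19 mm behind it; z points along the fingers, y is the line along which they close (so a half turn about z gives the same grasp; the last joint's range is limited). The gripper opens to 85 mm and grips with 20 to 120 N. Pads are 22 mm wide; open, the fingers measure 114 mm over their backs; the gripper's body (76 mm by 85 mm) begins 54 mm behind the grasp point. The pads swing forward as they close: fully open they stand 13 mm farther back than shut.
Start: joints at [61.347, 21.807, 74.336, -0, 83.858, -12.336], TCP at [0.155, 0.528, 0.231] pointing down, gripper open.
Joint ranges: [-178.18, 178.18], [-50.72, 133.34], [12.68, 142.11], [-81.47, 261.47], [9.98, 163.14], [-165.26, 165.26]. Speed limits (degrees/s): [136.94, 136.94, 180, 180, 180, 180].

INTERFACE

Orientations are given as a 3x3 rotation matrix whose columns are the frame's x, y, z axes.
In Python, from rig import monitor, optics, close_job, models gives the robot as it stands.
- The arm moves only by the tool step_arm, never from a script. Its arguments are lists of equal length, an entry for each row: "fingers": the closure, from -1 (fully open) to 1 (shut); "travel": the shift along the tool's x, y, z scaled (see below), a list of three; "twist": the turn about the tool's z scaled (see below). In form: {"fingers": [fingers, ...], "travel": [[tx, ty, tz], ...], "twist": [twist, ...]}. A call has 1 to 10 rows; each row shifts and turns the commanded pose from where the row before left it, along the tool's axes as they then stand; what a row does not reach is not made up. The controller multiplies each number of a shift by 100 mm and each number of a turn by pi rad. A row lasts 1/8 s, in which the tool goes at most 62.5 mm and 10.7 degrees, less where a joint would pass 70% of its speed; a pose out of reach is approached as far as the arm can. A call with a number of a shift or a turn outside -1 to 1 is refused whole. A call with a gripper value outside its range is refused whole. The fingers move at their own pace and stop on an object; "force" is the grip in N (left out, the last holds). Time passes only in rows, so rows that do not move let the fingers close. It gives the time, the measured TCP pose, the force, the opening and the grip force at its end, in the units of the state.
- monitor.observe(): the state, without advancing time (a new reading comes with each control period).
- optics.get_image(name): name is "scene" or "top"; returns (picture, depth): 400x640x3 uint8, blue, green, red; 400x640 float32, m along the optical axis (not along the pixel's ray), 0 where there is no reading.
- optics.get_calibration(name): a dict with "vertical_fov" (degrees; the focal length in pixels is half the picture's height over the tangent of half this angle, whatever the lens; pixels are square), "cx", "cy" (the principal point, pixels), "world_from_camera" (4x4, takes a point from camera to world coordinates). Camera axes: x right, y up, looking along -z (the intrinsics and any distortion apply to the point x, -y, -z); pixel columns grow to the right and rows downward; lengths in m; the calibration is good to about 2 mm. A picture is of the moment at which its call begins. get_calibration takes no time and is no camera call.
- close_job(): hands the job in; it is judged then, once.
Trained networks look in the newest picture that a camera, given by its name, has taken for a name from the list of things; names that differ only in an ending like _2 or _b are one class to them, and where a whole thing is asked for, a point or a joint stands for the part that bears it (a point fixed in the world has none). Each returns a list of dicts, best first, with "confidence" (0 to 1); they miss things now and then, are a little off and sometimes report something else, mostly with a low value. They report only what shows in the picture. A call takes as long as a camera call. They do not tell look-alikes from the thing itself.
- models.trace(camera, query): "mask" (400x640 bool, what is visible of it) and "point" ([column, row] in pixels, amid what is visible of it).
- models.landmark_of(camera, query): "point" ([column, row] in pixels: a listed point, or the origin of a listed thing).
The state is a dict: "time_s": time; "q": joint angles; "qvel": joint speeds; "joint_efforts": joint torques, N m; "position": TCP position; "tool_rot": TCP orientation; "ft_force": force on the tool from outside, world axes, zero at the start; "wrist_torque": the same for the moment, N m; "grip_width": finger opening in m; "gripper_force": force on a finger pad.
Only numpy, scipy, OpenCV 4.12 (cv2) and the standard library are available. Lean on these libraries where they do the work, as an engineer would, in place of code of your own. Each camera call takes 0.05 s, during which the arm holds its last target. There are 200 camera calls.

## Working session

There is one attempt and no reset: what is moved stays moved. The work goes in short steps, Python scripts to look and compute and a tool call to move; the robot and the scene stay as the last step left them, time stands still between calls to the robot, and variables do not carry over. Pictures are saved under pics/ and viewed, at most 10 in all, crops included, and the job is handed in when it is done.

Besides the shell and the picture viewer there is one more tool, called after "Emit:" in YAML: its name, and indented under it one key for each argument. step_arm: Moves the arm, as the interface text tells. Its arguments: {"type":"object","properties":{"fingers":{"type":"array","items":{"type":"number"}},"travel":{"type":"array","items":{"type":"array","items":{"type":"number"}}},"twist":{"type":"array","items":{"type":"number"}},"force":{"type":"number"}},"required":["fingers","travel","twist"]}

```bash
mkdir -p pics; cat > h.py <<'E'
import numpy as np, cv2
from rig import monitor, optics, models
def ray(cam,p):
    c=optics.get_calibration(cam); f=200/np.tan(np.radians(c["vertical_fov"]/2)); T=np.array(c["world_from_camera"])
    d=np.array([(p[0]-c["cx"])/f,-(p[1]-c["cy"])/f,-1.]); return T[:3,3],T[:3,:3]@d
def at_z(cam,p,z):
    o,d=ray(cam,p); return o+d*(z-o[2])/d[2]
def at_depth(cam,p,D):
    o,d=ray(cam,p); return o+d*D[int(round(p[1])),int(round(p[0]))]
E
python3 - <<'E'
from h import *
np.set_printoptions(precision=4,suppress=True)
for cam in("top","scene"):
    c=optics.get_calibration(cam); print(cam,c)
    I,D=optics.get_image(cam); cv2.imwrite(f"pics/{cam}0.png",I)
    for n,z in(("tray_post",.074),("latch_peg",.074),("knob_top",.178),("press",0),("latch_pivot",.074)):
        for r in models.landmark_of(cam,n)[:3]:
            p=r["point"]; print(n,round(r["confidence"],2),np.round(p,1),at_z(cam,p,z),at_depth(cam,p,D))
s=monitor.observe();print(s)
E
```

```text
top {'vertical_fov': 54.905054030441924, 'cx': 319.7196899181406, 'cy': 201.7150030771586, 'world_from_camera': array([[-0.0082,  0.9976, -0.0688,  0.4771],
       [-0.9996, -0.0101, -0.0265, -0.0072],
       [-0.0271,  0.0685,  0.9973,  1.3127],
       [ 0.    ,  0.    ,  0.    ,  1.    ]])}
tray_post 0.77 [283.7 223. ] [0.495  0.1424 0.074 ] [0.4956 0.1481 0.0269]
latch_peg 0.41 [262.1 221.8] [0.4994 0.2123 0.074 ] [0.4995 0.2126 0.0724]
knob_top 0.48 [288.8 156.6] [0.6913 0.1142 0.178 ] [0.6908 0.1139 0.1809]
press 0.9 [292.9 166.8] [0.6892 0.1192 0.    ] [0.6694 0.1074 0.1227]
latch_pivot 0.69 [283.5 224.6] [0.4898 0.1431 0.074 ] [0.4898 0.1426 0.0774]
latch_pivot 0.56 [260.5 208.8] [0.5415 0.2176 0.074 ] [0.5437 0.2251 0.0325]
scene {'vertical_fov': 53.52259975554057, 'cx': 320.5786734610259, 'cy': 191.9516058332123, 'world_from_camera': array([[ 0.1078, -0.5989,  0.7935,  1.5598],
       [ 0.9941,  0.0718, -0.0809, -0.1028],
       [-0.0086,  0.7976,  0.6032,  0.9042],
       [ 0.    ,  0.    ,  0.    ,  1.    ]])}
tray_post 0.3 [361.9 244.6] [0.7379 0.1018 0.074 ] [0.6793 0.11
[... 406 characters left out ...]
201.1] [0.5437 0.216  0.074 ] [ 0.4491  0.2457 -0.0033]
latch_pivot 0.32 [413.4 248.1] [0.7695 0.248  0.074 ] [0.7204 0.2698 0.0223]
{'time_s': 0.6, 'q': array([ 61.3461,  21.8069,  74.3358,   0.0006,  83.86  , -12.3357]), 'qvel': array([ 0.0251,  0.0945, -0.0289, -0.0553, -0.117 ,  0.0509]), 'joint_efforts': array([ -0.0014, -44.8155, -23.1406,  -0.0002,   0.0005,   0.    ]), 'position': array([0.1545, 0.5278, 0.2313]), 'tool_rot': array([[-0.9597,  0.281 , -0.    ],
       [ 0.281 ,  0.9597, -0.    ],
       [ 0.    , -0.    , -1.    ]]), 'ft_force': array([0.813 , 0.1691, 0.2698]), 'wrist_torque': array([-0.0397, -0.0213,  0.0352]), 'gripper_force': 0.0, 'grip_width': 0.08558801032167321}
```

```bash
python3 - <<'E'
import cv2
I=cv2.imread("pics/top0.png");J=cv2.imread("pics/scene0.png")
cv2.imwrite("pics/top_c.png",cv2.resize(I[120:270,200:400],None,fx=4,fy=4,interpolation=cv2.INTER_CUBIC))
cv2.imwrite("pics/sc_c.png",cv2.resize(J[140:290,280:480],None,fx=4,fy=4,interpolation=cv2.INTER_CUBIC))
E
```

```text
(no output)
```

View pics/top_c.png

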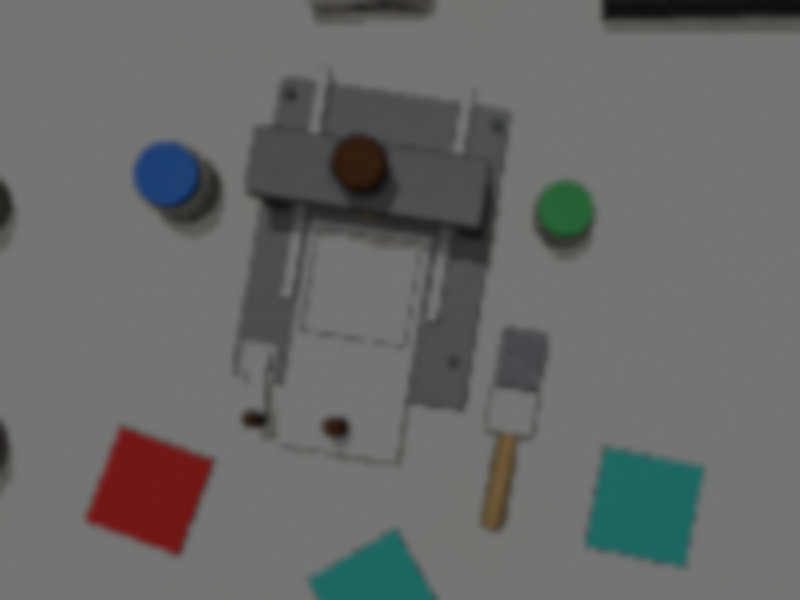

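View pics/sc_c.png

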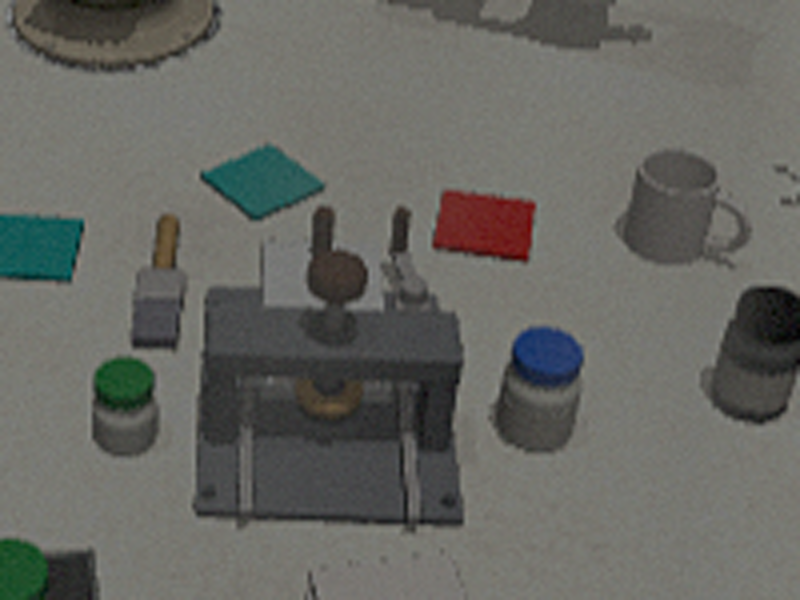

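View pics/scene0.png

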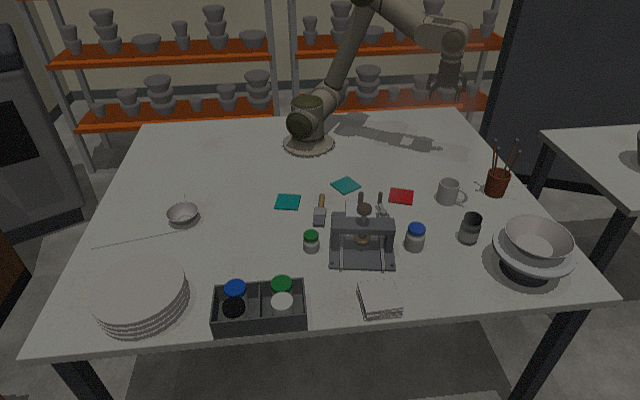

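The top crop (4x, offset 200,120) shows the knob at about (290,160), the tray post at about (284,226), the peg at about (263,224) and the latch arm running from (265,210). The look-alikes are a red tile at (237,243) and turquoise tiles at (293,270) and (361,246). None of these is needed, because the real white tile sits in the tray at (290,190). The things to touch are the dark wood post, peg and knob on the grey press. The brush handle at (324,240) is light wood and is not the post.

I'll fit the point clouds next, since the two cameras disagree by about 1 cm.

```bash
cat > m.py <<'E'
from h import *
np.set_printoptions(precision=4,suppress=True)
def cloud(cam,n=4):
    ims=[optics.get_image(cam) for _ in range(n)]
    D=np.median([d for _,d in ims],0); I=np.mean([i for i,_ in ims],0)
    c=optics.get_calibration(cam); f=200/np.tan(np.radians(c["vertical_fov"]/2)); T=np.array(c["world_from_camera"])
    v,u=np.mgrid[:400,:640]
    P=np.stack([(u-c["cx"])/f*D,-(v-c["cy"])/f*D,-D],-1)@T[:3,:3].T+T[:3,3]
    P[D<=0]=np.nan
    return I,P
def sel(P,z0,z1,c,r):
    m=(P[...,2]>z0)&(P[...,2]<z1)&(np.hypot(P[...,0]-c[0],P[...,1]-c[1])<r)
    return m
def project(cam,X):
    c=optics.get_calibration(cam); f=200/np.tan(np.radians(c["vertical_fov"]/2)); T=np.array(c["world_from_camera"])
    q=T[:3,:3].T@(np.array(X)-T[:3,3]); return np.array([c["cx"]+f*q[0]/-q[2],c["cy"]-f*q[1]/-q[2]])
E
python3 - <<'E'
from m import *
for cam in("top","scene"):
    I,P=cloud(cam)
    t=sel(P,-.03,.03,(.45,-.05),.12); print(cam,"table z",np.nanmedian(P[...,2][t]))
    for n,z,c,r in(("knob",(.170,.19),(.688,.11),.05),("post",(.05,.085),(.49,.143),.03),("peg",(.05,.085),(.497,.211),.03)):
        m=sel(P,*z,c,r); Q=P[m]; v,u=np.nonzero(m)
        print(n,len(Q),Q.mean(0) if len(Q) else 0,np.ptp(Q,0) if len(Q) else 0,"px",u.mean(),v.mean())
    m=sel(P,.106,.119,(.688,.11),.13); Q=P[m][:,:2].astype(np.float32)
    print("bridge",cv2.minAreaRect(Q),Q.mean(0),len(Q))
    # color based: dark brown
    B,G,R=[I[...,i] for i in range(3)]
    for n,c,r,z in(("knob",(.69,.11),.06,.178),("post",(.49,.143),.04,.074),("peg",(.497,.211),.03,.074)):
        u0,v0=project(cam,(*c,z)); v,u=np.mgrid[:400,:640]
        m=(R>B*1.35)&(R<110)&(np.hypot(u-u0,v-v0)<15)
        vv,uu=np.nonzero(m); print("col",n,len(uu),uu.mean(),vv.mean(),uu.min(),uu.max(),vv.min(),vv.max(),at_z(cam,(uu.mean(),vv.mean()),z))
    for n in("tray_post","latch_peg","knob_top"):
        for r in models.trace(cam,n)[:2]:
            m=r["mask"];vv,uu=np.nonzero(m);print("tr",n,round(r["confidence"],2),m.sum(),uu.min(),uu.max(),vv.min(),vv.max())
E
```

```text
top table z 0.001536775244303401
knob 164 [0.6807 0.1126 0.1773] [0.0425 0.0393 0.0102] px 289.359756097561 160.15243902439025
post 27 [0.4851 0.146  0.0737] [0.0129 0.0166 0.023 ] px 282.5925925925926 226.07407407407408
peg 20 [0.4917 0.2126 0.0713] [0.0129 0.0125 0.0266] px 262.15 224.2
bridge ((0.6817916631698608, 0.11364111304283142), (0.18950794637203217, 0.05627737194299698), 80.80718231201172) [0.6797 0.1122] 891
col knob 152 289.54605263157896 160.72368421052633 283 296 154 167 [0.6789 0.112  0.178 ]
col post 14 283.2142857142857 226.35714285714286 281 285 225 228 [0.4842 0.144  0.074 ]
col peg 7 262.7142857142857 224.42857142857142 261 264 224 225 [0.4909 0.2103 0.074 ]
tr tray_post 0.78 1153 269 307 174 234
tr latch_peg 0.48 1077 269 308 179 234
tr knob_top 0.72 165 283 296 154 167
scene table z 0.0014439258969886626
knob 123 [0.6882 0.1115 0.1768] [0.0386 0.0421 0.01  ] px 363.8780487804878 206.739837398374
post 43 [0.4895 0.1444 0.0654] [0.018  0.0176 0.0259] px 360.2325581395349 194.90697674418604
peg 29 [0.496  0.2111 0.0646] [0.0143 0.0107 0.0231] px 379.55172413793105 194.82758620689654
bridge ((0.6832848191261292, 0.11283446848392487), (0.18960610032081604, 0.05875175818800926), 80.26325225830078) [0.6886 0.1116] 801
col knob 38 364.6842105263158 205.23684210526315 359 370 193 210 [0.6832 0.1148 0.178 ]
col post 23 362.8695652173913 201.82608695652175 359 369 192 208 [0.539  0.1435 0.074 ]
col peg 33 390.1818181818182 194.42424242424244 380 394 188 201 [0.51   0.2443 0.074 ]
tr tray_post 0.89 396 345 377 191 239
tr tray_post 0.31 337 354 370 202 244
tr latch_peg 0.52 97 378 386 194 215
tr latch_peg 0.27 562 403 425 221 252
tr knob_top 0.81 347 354 370 202 244
tr knob_top 0.35 585 436 465 177 205
```

Emit:
step_arm:
  fingers: [1,1,1,1,1,1,1,1,1,1]
  travel:
    - [0,0,0]
    - [-0.39,-0.36,0]
    - [-0.39,-0.36,0]
    - [-0.39,-0.36,0]
    - [-0.39,-0.36,0]
    - [-0.39,-0.36,0]
    - [-0.39,-0.36,0]
    - [-0.39,-0.36,0]
    - [-0.39,-0.36,0]
    - [-0.39,-0.36,0]
  twist: [-0.038,0,0,0,0,0,0,0,0,0]

```text
time_s: 2.55
position: [0.4483, 0.1489, 0.2315]
tool_rot: [[-0.986, 0.165, 0.001], [0.165, 0.986, 0.0], [-0.001, 0.0, -1.0]]
ft_force: [0.4, 0.7, 0.8]
grip_width: 0.0002
gripper_force: 0.0
```

```bash
cat > g.py <<'E'
from m import *
import sys
O=np.array([.682,.113]); A=np.radians(-9.5); R=np.array([[np.cos(A),-np.sin(A)],[np.sin(A),np.cos(A)]])
def w(x,y): return O+R@np.array([x,y])
def rep(goal=None):
    s=monitor.observe(); p=np.array(s["position"]); T=np.array(s["tool_rot"])
    q=R.T@(p[:2]-O); print("t",round(s["time_s"],2),"world",p,"press mm",q*1e3,"yaw(press)",np.degrees(np.arctan2(T[1,0],T[0,0])-A)%360,"tilt",T[2,2])
    f=np.array(s["ft_force"]);print("F press",R.T@f[:2],f[2],"width",s["grip_width"],"q",s["q"])
    if goal: print("tool shift /100mm",T.T@(np.array([*w(*goal[:2]),goal[2]])-p)*10)
if __name__=="__main__": rep([float(a) for a in sys.argv[1:4]] if len(sys.argv)>3 else None)
E
sleep 1; python3 g.py -.235 0 .05
```

```text
t 2.55 world [0.4483 0.1489 0.2315] press mm [-236.4237   -3.1597] yaw(press) 180.01645067476787 tilt -0.9999998426827417
F press [0.3201 0.722 ] 0.8153670124074822 width 0.00017474343385880036 q [  3.9679  13.981   86.0061   0.0061  79.9814 -76.5496]
tool shift /100mm [-0.0133  0.0312  1.8151]
```

Emit:
step_arm:
  fingers: [1,1,1,1,1,1,1,1,1,1]
  travel:
    - [0,0.031,0.45]
    - [0,0,0.45]
    - [0,0,0.45]
    - [0,0,0.45]
    - [0,0,0]
    - [-0.1,0,0]
    - [-0.1,0,0]
    - [-0.1,0,0]
    - [-0.1,0,0]
    - [-0.1,0,0]
  twist: [0,0,0,0,0,0,0,0,0,0]

```text
time_s: 3.8
position: [0.4979, 0.1451, 0.0515]
tool_rot: [[-0.986, 0.165, 0.0], [0.165, 0.986, -0.0], [-0.0, 0.0, -1.0]]
ft_force: [-2.3, 0.6, 1.5]
grip_width: -0.0001
gripper_force: 1.0
```

```bash
python3 - <<'E'
from g import *
rep([-.145,0,.05])
I,P=cloud("scene",3)
m=sel(P,.05,.085,w(-.17,0),.03);Q=P[m];print(len(Q),Q.mean(0) if len(Q) else 0)
cv2.imwrite("pics/s1.png",cv2.resize(I[140:290,280:480].clip(0,255).astype(np.uint8),None,fx=4,fy=4))
E
```

```text
t 3.8 world [0.4979 0.1451 0.0515] press mm [-186.8572    1.304 ] yaw(press) 180.0157277187411 tilt -0.9999999893212261
F press [-2.3473  0.2551] 1.52686638435061 width -0.00014280313234755107 q [  3.1555  30.6517  93.7411  -0.0006  55.5989 -77.3598]
tool shift /100mm [-0.4186 -0.0132  0.0152]
63 [0.5131 0.1423 0.0727]
```

View pics/s1.png

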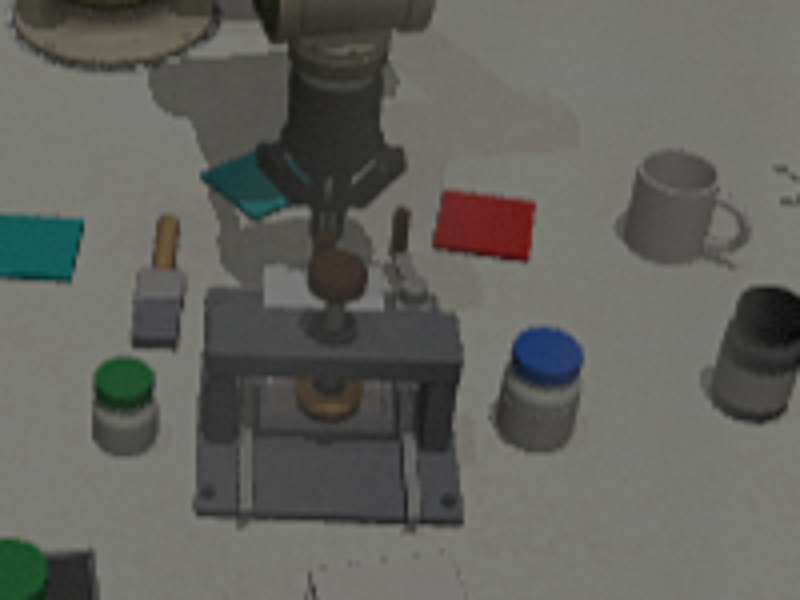

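The fingers stand behind the post (crop ~(328,215)), pushing it at about 2 N. Next I'll push home.

Emit:
step_arm:
  fingers: [1,1,1,1,1,1,1,1,1,1]
  travel:
    - [-0.1,-0.01,0]
    - [-0.1,0,0]
    - [-0.1,0,0]
    - [-0.1,0,0]
    - [-0.02,0,0]
    - [-0.02,0,0]
    - [-0.02,0,0]
    - [-0.02,0,0]
    - [-0.02,0,0]
    - [0,0,0]
  twist: [0,0,0,0,0,0,0,0,0,0]

```text
time_s: 5.2
position: [0.5448, 0.1362, 0.0513]
tool_rot: [[-0.986, 0.164, -0.004], [0.164, 0.986, 0.0], [0.004, -0.001, -1.0]]
ft_force: [-9.1, -0.3, 4.6]
grip_width: 0.0
gripper_force: 4.1
```

```bash
python3 g.py -.137 0 .05
```

```text
t 5.2 world [0.5448 0.1362 0.0513] press mm [-139.1185    0.2721] yaw(press) 180.0373295659673 tilt -0.9999931373775709
F press [-8.8876 -1.7639] 4.623166775802536 width 3.495761108828325e-05 q [  1.9578  33.968   86.522    0.0096  59.7221 -78.5845]
tool shift /100mm [-0.0212 -0.0027  0.0129]
```

Emit:
step_arm:
  fingers: [1,1,1,1]
  travel:
    - [-0.02,0,0]
    - [-0.02,0,0]
    - [-0.01,0,0]
    - [0,0,0]
  twist: [0,0,0,0]

```text
time_s: 5.7
position: [0.545, 0.1362, 0.0513]
tool_rot: [[-0.986, 0.164, -0.015], [0.164, 0.987, 0.0], [0.014, -0.002, -1.0]]
ft_force: [-28.3, 3.2, 19.6]
grip_width: 0.0001
gripper_force: 14.4
```

```bash
python3 - <<'E'
from g import *
rep([-.137,0,.05])
I,P=cloud("top",4)
for n,c in(("peg",w(-.204,.066)),):
    Q=P[sel(P,.05,.085,c,.03)];print(n,len(Q),Q.mean(0),R.T@(Q.mean(0)[:2]-O))
E
```

```text
t 5.7 world [0.545  0.1362 0.0513] press mm [-138.9734    0.2569] yaw(press) 180.08100164884837 tilt -0.9998934459118577
F press [-28.4484  -1.4937] 19.57073920911155 width 9.626490654597568e-05 q [  1.9306  34.1896  86.0507   0.0649  60.5942 -78.6835]
tool shift /100mm [-0.0199 -0.0026  0.0122]
peg 5 [0.4962 0.2115 0.0728] [-0.1995  0.0665]
```

Emit:
step_arm:
  fingers: [1,1,1,1,1,1,1,1,1,1]
  travel:
    - [0.1,0,0]
    - [0.17,0,0]
    - [0,0,-0.4]
    - [0,0,-0.4]
    - [0.25,0.46,0]
    - [0.25,0.46,0]
    - [0,0,0]
    - [0,0,0]
    - [0,0,0]
    - [0,0,0]
  twist: [0,0,0,0,0,0,0.053,0.053,0.053,0.053]

```text
time_s: 7.15
position: [0.491, 0.2388, 0.1315]
tool_rot: [[-0.67, 0.743, 0.002], [0.743, 0.67, 0.0], [-0.001, 0.001, -1.0]]
ft_force: [0.4, -1.0, 0.1]
grip_width: -0.0003
gripper_force: 0.0
```

Emit:
step_arm:
  fingers: [1,1,1,1,1]
  travel:
    - [0,0,0]
    - [0,0,0]
    - [0,0,0]
    - [0,0,0]
    - [0,0,0]
  twist: [0.053,0.053,0.053,0.051,0]

```text
time_s: 7.78
position: [0.4909, 0.2387, 0.1315]
tool_rot: [[-0.081, 0.997, 0.001], [0.997, 0.081, 0.0], [0.0, 0.001, -1.0]]
ft_force: [-0.4, -0.4, -1.0]
grip_width: 0.0003
gripper_force: 0.0
```

```bash
python3 - <<'E'
from g import *
rep([-.210,.092,.05])
I,P=cloud("scene",4)
for n,c in(("peg",w(-.204,.066)),("post",w(-.12,0))):
    Q=P[sel(P,.05,.085,c,.03)];print(n,len(Q),Q.mean(0),R.T@(Q.mean(0)[:2]-O))
E
```

```text
t 7.78 world [0.4909 0.2387 0.1315] press mm [-209.227    92.4541] yaw(press) 104.14220504653187 tilt -0.9999992082557061
F press [-0.3396 -0.4726] -1.0457969580531155 width 0.0003105435450024949 q [13.5044 26.7123 84.0986 -0.004  69.1171  8.8636]
tool shift /100mm [-0.0026 -0.0096  0.8146]
peg 29 [0.4964 0.211  0.0649] [-0.1993  0.0661]
post 0 [nan nan nan] [nan nan]<stdin>:5: RuntimeWarning: Mean of empty slice.
  ret = um.true_divide(
```

Emit:
step_arm:
  fingers: [1,1,1,1,1,1,1,1,1]
  travel:
    - [0,-0.01,0.4]
    - [0,0,0.41]
    - [-0.05,0,0]
    - [-0.05,0,0]
    - [-0.067,-0.018,0]
    - [-0.067,-0.018,0]
    - [-0.067,-0.018,0]
    - [-0.067,-0.018,0]
    - [0,0,0]
  twist: [0,0,0,0,-0.042,-0.042,-0.042,-0.042,0]

```text
time_s: 9.1
position: [0.4916, 0.2008, 0.052]
tool_rot: [[-0.569, 0.822, 0.003], [0.822, 0.569, 0.0], [-0.001, 0.003, -1.0]]
ft_force: [0.6, 0.4, 0.1]
grip_width: -0.0003
gripper_force: 0.0
```

```bash
cat > l.py <<'E'
from g import *
s=monitor.observe();T=np.array(s["tool_rot"]);rep()
pv=w(-.155,.078);d=np.array([*pv,0])-np.array(s["position"]);print("pivot in tool mm (want -17,+50)",(T.T@d)[:2]*1e3)
f=T.T@np.array(s["ft_force"]);print("F tool",f)
E
python3 - <<'E'
from l import *
I,P=cloud("scene",4)
Q=P[sel(P,.05,.08,w(-.19,.043),.03)];print(len(Q),R.T@(Q.mean(0)[:2]-O))
cv2.imwrite("pics/s2.png",cv2.resize(I[140:290,280:480].clip(0,255).astype(np.uint8),None,fx=4,fy=4))
E
```

```text
t 9.1 world [0.4916 0.2008 0.052 ] press mm [-202.252    55.1777] yaw(press) 134.20790832542502 tilt -0.9999955887058729
F press [0.5353 0.5441] 0.06700402688159539 width -0.00032669454000544865 q [  9.4359  31.4805  91.819   -0.0038  56.5303 -25.27  ]
pivot in tool mm (want -17,+50) [-16.5193  49.6455]
F tool [ 0.0167  0.7633 -0.065 ]
65 [-0.19    0.0499]
```

View pics/s2.png

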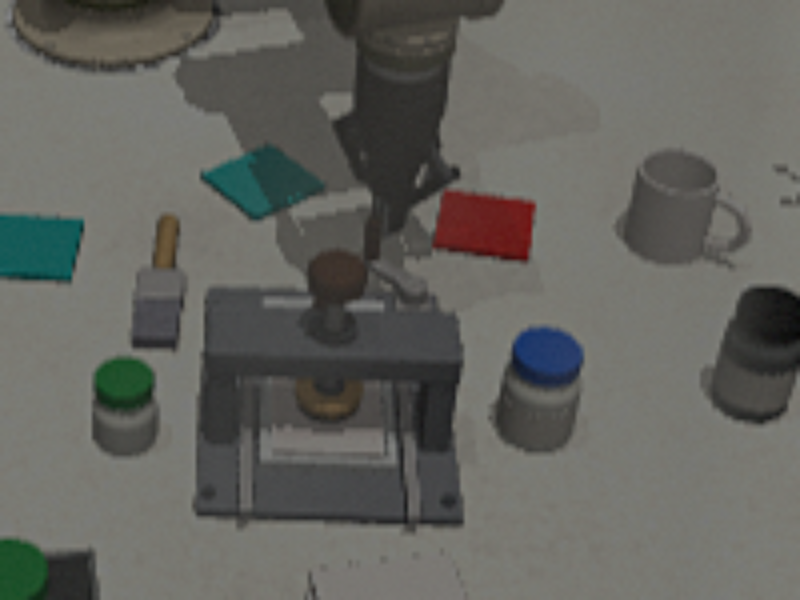

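The latch is swinging with the fingers behind the peg (crop ~(374,235)), and the tray is home with the tile under the stamp. I'll continue the arc.

Emit:
step_arm:
  fingers: [1,1,1,1,1,1,1]
  travel:
    - [-0.067,-0.018,0]
    - [-0.067,-0.018,0]
    - [-0.067,-0.018,0]
    - [-0.067,-0.018,0]
    - [-0.067,-0.018,0]
    - [-0.067,-0.018,0]
    - [0,0,0]
  twist: [-0.042,-0.042,-0.042,-0.042,-0.042,-0.042,0]

```text
time_s: 10.18
position: [0.5163, 0.1695, 0.0504]
tool_rot: [[-0.985, 0.173, 0.0], [0.173, 0.985, 0.0], [-0.0, 0.0, -1.0]]
ft_force: [0.9, 0.6, -0.5]
grip_width: -0.0
gripper_force: 0.0
```

```bash
python3 l.py
```

```text
t 10.18 world [0.5163 0.1695 0.0504] press mm [-172.733    28.3625] yaw(press) 179.5330577101709 tilt -0.9999999154327527
F press [0.797  0.6954] -0.5164911869674714 width -1.4461503940979505e-05 q [  5.6858  32.5839  89.7711  -0.0012  57.6214 -74.3465]
pivot in tool mm (want -17,+50) [-17.3077  49.7756]
F tool [-0.7911  0.7018  0.5169]
```

Nearly across. Next I'll press to the stop in small steps.

Emit:
step_arm:
  fingers: [1,1,1,1,1]
  travel:
    - [-0.015,0,0]
    - [-0.015,0,0]
    - [-0.015,0,0]
    - [-0.01,0,0]
    - [0,0,0]
  twist: [0,0,0,0,0]

```text
time_s: 10.8
position: [0.5173, 0.1693, 0.0502]
tool_rot: [[-0.985, 0.172, -0.009], [0.172, 0.985, 0.0], [0.009, -0.001, -1.0]]
ft_force: [-18.3, 3.0, 12.8]
grip_width: -0.0001
gripper_force: 8.8
```

```bash
python3 l.py
```

```text
t 10.8 world [0.5173 0.1693 0.0502] press mm [-171.7424   28.323 ] yaw(press) 179.59883117193337 tilt -0.999957442373326
F press [-18.5563  -0.0651] 12.849954426954765 width -0.00010956504159650529 q [  5.624   32.8426  89.2524   0.0709  58.4301 -74.5126]
pivot in tool mm (want -17,+50) [-16.8511  49.8649]
F tool [ 18.6717  -0.2132 -12.68  ]
```

Emit:
step_arm:
  fingers: [1,1,1,1,1,1,1,1]
  travel:
    - [0.1,0,0]
    - [0.1,0,0]
    - [0,0,-0.4]
    - [0,0,-0.4]
    - [0,0,-0.4]
    - [0,0,-0.4]
    - [0,0,-0.2]
    - [0,0,0]
  twist: [0,0,0,0,0,0,0,0]

```text
time_s: 11.8
position: [0.5021, 0.1721, 0.2314]
tool_rot: [[-0.985, 0.171, 0.003], [0.171, 0.985, 0.0], [-0.003, 0.001, -1.0]]
ft_force: [-0.5, -0.5, -0.4]
grip_width: 0.0001
gripper_force: 0.0
```

```bash
python3 - <<'E'
from g import *
rep([0,0,.19])
for cam in("scene","top"):
    I,P=cloud(cam,4)
    for n,c,z in(("peg",w(-.155,.028),(.05,.085)),("post",w(-.12,0),(.05,.085)),("knob",w(0,0),(.172,.19))):
        Q=P[sel(P,*z,c,.025)]
        if len(Q): print(cam,n,len(Q),R.T@(Q.mean(0)[:2]-O))
    a,b=((140,280) if cam=="scene" else (120,200))
    cv2.imwrite(f"pics/{cam}3.png",cv2.resize(I[a:a+150,b:b+200].clip(0,255).astype(np.uint8),None,fx=4,fy=4))
E
```

```text
t 11.8 world [0.5021 0.1721 0.2314] press mm [-187.197    28.6133] yaw(press) 179.64010829818037 tilt -0.9999944714759258
F press [-0.3785 -0.5538] -0.40246518526166275 width 0.00014500303120074936 q [  6.1325  19.7868  77.4891  -0.0011  82.5336 -74.0076]
tool shift /100mm [-1.8724 -0.2747  0.4197]
scene peg 16 [-0.151   0.0286]
scene knob 114 [ 0.0056 -0.0004]
top post 27 [-0.1206 -0.0003]
top knob 154 [-0.0008  0.    ]
```

View pics/scene3.png

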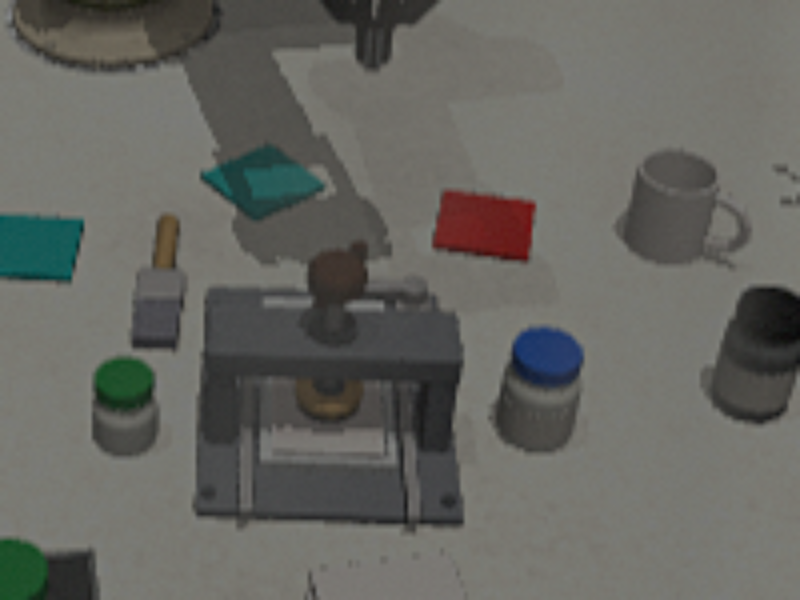

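The latch lies across the front (arm at crop (400,290), peg behind the knob) and the tray is home: post measured at -120.6, 0 mm in the press frame. Now to the knob.

Emit:
step_arm:
  fingers: [1,1,1,1,1,1,1,1,1]
  travel:
    - [-0.375,-0.055,0]
    - [-0.375,-0.055,0]
    - [-0.375,-0.055,0]
    - [-0.375,-0.055,0]
    - [-0.375,-0.055,0]
    - [0,0,0.2]
    - [0,0,0.2]
    - [0,0,0.05]
    - [0,0,0]
  twist: [0,0,0,0,0,0,0,0,0]

```text
time_s: 13.32
position: [0.6819, 0.1129, 0.1855]
tool_rot: [[-0.985, 0.171, -0.0], [0.171, 0.985, -0.0], [0.0, -0.0, -1.0]]
ft_force: [-0.1, -0.6, 0.5]
grip_width: 0.0001
gripper_force: 0.0
```

```bash
python3 g.py 0 0 .158
```

```text
t 13.32 world [0.6819 0.1129 0.1855] press mm [-0.1135 -0.1492] yaw(press) 179.66541141367276 tilt -0.999999998212358
F press [ 0.0401 -0.6073] 0.47288588453938113 width 9.568912022367502e-05 q [ -0.3881  38.2023  52.8083  -0.0026  88.9916 -80.5535]
tool shift /100mm [-0.0011  0.0015  0.275 ]
```

Emit:
step_arm:
  fingers: [1,1,1,1,1]
  travel:
    - [0,0,0.025]
    - [0,0,0.025]
    - [0,0,0.025]
    - [0,0,0.025]
    - [0,0,0]
  twist: [0,0,0,0,0]

```text
time_s: 13.95
position: [0.6818, 0.1128, 0.1755]
tool_rot: [[-0.985, 0.171, 0.0], [0.171, 0.985, 0.0], [-0.0, 0.0, -1.0]]
ft_force: [-1.1, 0.1, 2.8]
grip_width: 0.0
gripper_force: 1.3
```

Emit:
step_arm:
  fingers: [1,1,1,1,1,1,1]
  travel:
    - [0,0,0.025]
    - [0,0,0.025]
    - [0,0,0.025]
    - [0,0,0.025]
    - [0,0,0.025]
    - [0,0,0.025]
    - [0,0,0]
  twist: [0,0,0,0,0,0,0]

```text
time_s: 14.82
position: [0.6819, 0.1129, 0.1613]
tool_rot: [[-0.985, 0.171, 0.001], [0.171, 0.985, -0.0], [-0.001, 0.0, -1.0]]
ft_force: [-3.1, -0.9, 9.9]
grip_width: 0.0001
gripper_force: 5.2
```

```bash
python3 g.py 0 0 .158
```

```text
t 14.82 world [0.6819 0.1129 0.1613] press mm [-0.0818 -0.1526] yaw(press) 179.66624642093473 tilt -0.9999992784728232
F press [-2.9009 -1.351 ] 9.879487063210755 width 7.690881146920497e-05 q [ -0.389   39.0608  55.1223  -0.0023  85.7481 -80.5551]
tool shift /100mm [-0.0008  0.0015  0.0333]
```

Emit:
step_arm:
  fingers: [1,1,1,1,1]
  travel:
    - [0,0,0.015]
    - [0,0,0.015]
    - [0,0,0.006]
    - [0,0,0]
    - [0,0,0]
  twist: [0,0,0,0,0]

```text
time_s: 15.45
position: [0.6819, 0.1129, 0.1585]
tool_rot: [[-0.985, 0.171, 0.002], [0.171, 0.985, -0.0], [-0.002, 0.0, -1.0]]
ft_force: [-5.1, 0.2, 13.7]
grip_width: 0.0002
gripper_force: 6.7
```

```bash
python3 - <<'E'
from g import *
rep([0,0,.158])
I,P=cloud("scene",3)
cv2.imwrite("pics/s4.png",cv2.resize(I[140:290,280:480].clip(0,255).astype(np.uint8),None,fx=4,fy=4))
E
```

```text
t 15.45 world [0.6819 0.1129 0.1585] press mm [-0.0703 -0.1638] yaw(press) 179.66666769282148 tilt -0.9999980875792783
F press [-5.0563 -0.6214] 13.733507064652782 width 0.00015630067253630473 q [ -0.3883  39.1524  55.4064  -0.007   85.3293 -80.5544]
tool shift /100mm [-0.0007  0.0016  0.0055]
```

View pics/s4.png

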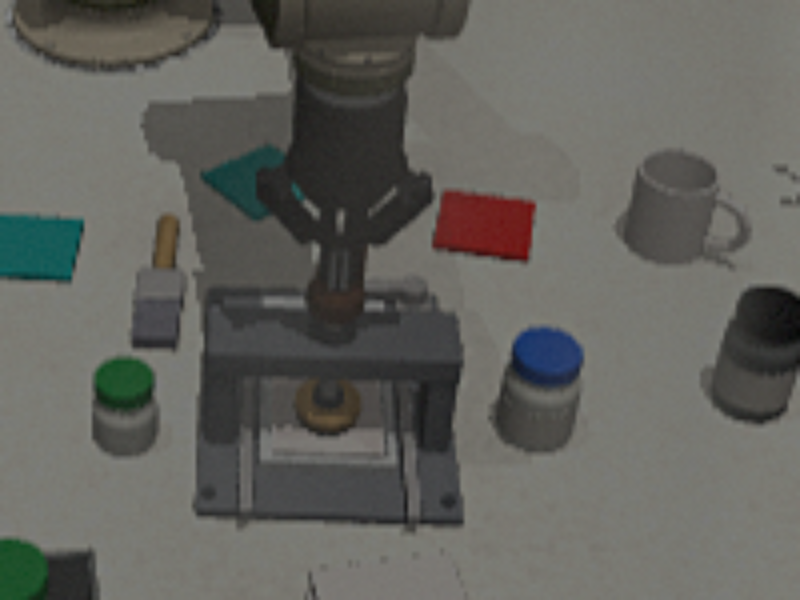

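The knob is down at crop (336,295), the stamp bears on the tile and the latch is still across. A final 0.6 mm, then I'll hand in.

Emit:
step_arm:
  fingers: [1,1,1]
  travel:
    - [0,0,0.006]
    - [0,0,0]
    - [0,0,0]
  twist: [0,0,0]

```text
time_s: 15.98
position: [0.6819, 0.1128, 0.158]
tool_rot: [[-0.985, 0.171, 0.002], [0.171, 0.985, -0.0], [-0.002, 0.0, -1.0]]
ft_force: [-4.4, -0.8, 14.0]
grip_width: 0.0001
gripper_force: 7.0
```

```bash
python3 - <<'E'
from g import *
rep([0,0,.158])
from rig import close_job
print(close_job())
E
```

```text
t 15.97 world [0.6819 0.1128 0.158 ] press mm [-0.0606 -0.1827] yaw(press) 179.66494182444524 tilt -0.9999979057484693
F press [-4.2475 -1.5146] 13.993941757969813 width 0.00013137633633637292 q [ -0.3895  39.1705  55.4541  -0.0084  85.2584 -80.5537]
tool shift /100mm [-0.0006  0.0018  0.0005]
the job is handed in; nothing more can be done
None
```

I pushed the tray home, swung the latch across to its stop, then pressed the knob down 20 mm and held it there at about 14 N; the job was handed in at 16 s, with no verdict returned yet.

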